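# Refit the hob's control knob and hold it pressed in

## Task

One control knob of the gas hob was taken off for cleaning and lies on the counter to the left of the hob. Pick it up, turn it so that the flat in its bore matches the flat of the bare D-shaped spindle, put it fully home on that spindle and press it right in against the spindle's spring, as when lighting the burner. Finish while still holding the knob pressed in: do not let go; leave the other knobs and everything else on the counter and hob as they are.

Things in the scene. Friction and masses are not known exactly. Their poses are not given: they have to be found in the camera images.
- knob_centre (a point): The loose control knob (black plastic, about 45 g), lying right way up, bore down, on the counter; this point is on its axis half-way up, 16 mm above its underside. Round skirt 44 mm across and 14 mm high with a straight finger bar on top; 32 mm high in all. z is up along its axis, x along the bar towards its pointed end (the pointer, with a white line).
- knob_bar (a point): Middle of the knob's finger bar, on the axis, 23 mm above the underside; axes as the knob's. The bar is 12 mm wide (y) and rises 18 mm above the skirt; its sides are parallel from 20 mm behind the axis (blunt end) to 14 mm in front of it, then taper to the pointer: pinch it across y, finger tips down to just above the skirt.
- knob_bore_end (a point): The closed inner end of the bore in the knob's underside, on the axis, 14 mm above the underside (axes as the knob's). The bore is D-shaped: 11.2 mm across, 14 mm deep, with its flat 2.1 mm from the axis on the pointer (+x) side; its mouth is chamfered, 1.2 mm all round and 0.6 mm at the flat. Turned far wrong, it rests on the tip of the spindle instead of going on.
- knob_pointer (a point): The point of the knob's pointer end, 25.5 mm from the axis along x, 20 mm above the underside.
- spindle_tip (a point): Centre of the tip of the bare upright spindle (brass), 21 mm above the hob's steel top when out; moves down with it. D-shaped: 10 mm across, flat 1.5 mm from the axis on its +x side. So x is the way the knob's pointer must point, as on the three fitted knobs: away from the cook. z is up. It does not turn.
- spindle (a joint): How far the bare spindle is pressed in, in m: 0 out, 0.005 at its stop. A spring pushes it out: it gives from 4 N and takes 9 N at the stop. The knob fits with 0.6 mm of play all round and about 7 degrees of turn either way; home (bore end on tip) its underside is 7 mm above the hob's top, 2 mm when pressed right in.
- hob: Steel gas hob, four burners, 580 mm wide (y), 510 mm deep (x), top plate 8 mm thick; origin at the centre of its underside, x away from the cook (robot). The controls are in a row along y, 205 mm in front of the origin, 75 mm apart; any one may be the bare spindle. The iron pan supports begin 55 mm behind the row, tops 53 mm above the counter; a saucepan (to 165 mm) stands on them at the left rear.
- fitted_a_centre (a point): Centre of a knob that is still on the hob, of the same shape and size as the loose one, its underside 7 mm above the hob's top, its pointer along x. Leave it alone.
- fitted_b_centre (a point): Centre of a knob that is still on the hob, of the same shape and size as the loose one, its underside 7 mm above the hob's top, its pointer along x. Leave it alone.
- fitted_c_centre (a point): Centre of a knob that is still on the hob, of the same shape and size as the loose one, its underside 7 mm above the hob's top, its pointer along x. Leave it alone.
- fitted_a (a joint): How far that fitted knob is pressed in, in m: 0 out, 0.005 in; same spring.
- fitted_b (a joint): How far that fitted knob is pressed in, in m: 0 out, 0.005 in; same spring.
- fitted_c (a joint): How far that fitted knob is pressed in, in m: 0 out, 0.005 in; same spring.
- dish_centre (a point): Middle of a small glass dish of garlic, 84 mm across, 34 mm high.
- jar_lid_centre (a point): Middle of a flat steel jar lid lying on the counter, 69 mm across, 11 mm high.
- peeler_centre (a point): A potato peeler lying flat, 180 mm long along its x, 28 mm wide, 12 mm high; this point is where handle and blade meet, 6 mm up (handle to -x 103 mm, blade to +x 76 mm).
- shaker_centre (a point): Middle of a steel salt shaker, 42 mm across, 73 mm high.
Mind the look-alikes: they are no part of the job. Leave any orange or red look-alike of the part that bears knob_centre alone.

How it is judged:
On the way:
1. the knob is lifted off the counter in the fingers (height (world z) of knob_centre above 0.045 m and contact force between the fingers and knob above 0.5 N), for 0.1 s.
At the end, for the whole second after the job is handed in: The knob is home on the bare spindle (end of its bore within 2.5 mm of the spindle's tip in height and 3 mm sideways, upright within 0.12 rad, pointer the same way as the flat, within 0.25 rad), the spindle is pressed in by more than 3.5 of its 5 mm, and the fingers are still on the knob (z of knob_bore_end in the frame of spindle_tip below 0.0025 m and horizontal distance between knob_bore_end and spindle_tip below 0.003 m and x of knob_pointer in the frame of spindle_tip above 0.02 m and angle between knob_centre's own z axis and vertical below 0.12 rad and angle between the x axis of knob_centre and the x axis of spindle_tip, either way round below 0.25 rad and value of joint spindle above 0.0035 m and contact force between the fingers and knob above 1 N); the arm keeps its last pose, push and grip.
It fails at once if the garlic dish, jar lid, peeler or salt shaker is shoved more than 30 mm from its place (distance of any of dish_centre, jar_lid_centre, peeler_centre, shaker_centre from where it was at the start of the episode above 0.03 m).
It fails at once if another control knob is pressed in (value of joint any of fitted_a, fitted_b, fitted_c above 0.0025 m).
It also fails if it takes over 42 s, if anything falls off the work surface, if the arm or the gripper's body presses on something with over 40 N, if the wrist force passes 120 N, or if a joint passes its speed limit or range.

## Robot

A 6-joint arm with a two-finger parallel gripper is mounted at the origin on the work surface. World frame = base frame: x ahead of the robot, y to its left, z up, the work surface at z = 0. Lengths are in m, angles in rad, forces in N, time in s.
With the tool pointing down it reaches from about 0.35 to 0.975 m from the base axis. Payload 4.9 kg.
Tool frame: the origin (TCP) lies on the front face of the gripper's body, between the roots of the fingers; the fingertips stand ctrl.tip_extent ahead of it and the grasp point (between the pads) lies 54 mm ahead of it (ctrl.tip_extent is the distance from the TCP to the fingertips, in m); z points along the fingers, y is the line along which they close (so a half turn about z gives the same grasp; the last joint's range is limited). The gripper opens to 85 mm and grips with 20 to 120 N. Pads are 22 mm wide; open, the fingers measure 114 mm over their backs; the gripper's body (76 mm by 85 mm) begins 54 mm behind the grasp point. The pads swing forward as they close: fully open they stand 13 mm farther back than shut.
Start: joints at [1.006, 0.053, 1.613, -0, 1.476, -0.119], TCP at [0.269, 0.564, 0.304] pointing down, gripper open.
Joint ranges: [-3.01, 3.01], [-1.01, 2.22], [0.06, 2.58], [-1.02, 4.17], [0.09, 2.62], [-3.14, 3.14]. Speed limits (rad/s): [2.57, 2.57, 3.14, 3.14, 3.14, 3.14].

## Interface

Orientations are given as a rotation vector (axis times angle).
In Python, from station import ctrl gives the robot as it stands.
- The arm moves only by the tool apply_moves, never from a script. Its argument "rows" is one flat list of numbers, 6 for each row, row after row: the shift along the tool's x, y, z normalised to -1 to 1, where 1 is 0.6 m, then the turn, a rotation vector about the tool's x, y, z normalised to -1 to 1, where 1 is 90 degrees. A call has 1 to 20 rows; each row is the pose to reach, as a shift and turn from the pose commanded when the call began, along the tool's axes at that moment; what a row does not reach only later rows make up. A row lasts 1/10 s, in which the tool goes at most 50 mm and 8.59 degrees, less where a joint would pass 70% of its speed; a pose out of reach is approached as far as the arm can. A call with a number of a shift or a turn outside -1 to 1 is refused whole. A call with a gripper value outside its range is refused whole. "grip" is the opening, from 0 (shut) to 1 (fully open), set as the call begins (left out, the last holds). The fingers move at their own pace and stop on an object; "grip_force" is the grip in N (left out, the last holds). Time passes only in rows, so rows that repeat a pose let the fingers close. It gives the time, the measured TCP pose, the force, the opening and the grip force at its end, in the units of the state.
- ctrl.get_obs(): the state, without advancing time (a new reading comes with each control period).
- ctrl.get_image(name): name is "side" or "top"; returns (picture, depth): 384x512x3 uint8, blue, green, red; 384x512 float32, m along the optical axis (not along the pixel's ray), 0 where there is no reading.
- ctrl.camera_model(name): a dict with "mtx" (3x3 intrinsics, pixels), "R" (3x3) and "t" (3): a world point X has camera coordinates R X + t. Camera axes: x right, y down, z forward; pixel columns grow to the right and rows downward; lengths in m; the calibration is good to about 2 mm. A picture is of the moment at which its call begins. camera_model takes no time and is no camera call.
- ctrl.finish_job(): hands the job in; it is judged then, once.
The state is a dict: "t": time; "q": joint angles; "dq": joint speeds; "effort": joint torques, N m; "tool_pos": TCP position; "tool_rot": TCP orientation; "contact_force": force on the tool from outside, world axes, zero at the start; "wrist_torque": the same for the moment, N m; "opening": finger opening in m; "grip_force": force on a finger pad.
Only numpy, scipy, OpenCV 4.12 (cv2) and the standard library are available. Lean on these libraries where they do the work, as an engineer would, in place of code of your own. Each camera call takes 0.05 s, during which the arm holds its last target. There are 200 camera calls.

## Working session

There is one attempt and no reset: what is moved stays moved. The work goes in short steps, Python scripts to look and compute and a tool call to move; the robot and the scene stay as the last step left them, time stands still between calls to the robot, and variables do not carry over. Pictures are saved under pics/ and viewed, at most 10 in all, crops included, and the job is handed in when it is done.

Besides the shell and the picture viewer there is one more tool, called in YAML: its name, and indented under it one key for each argument. apply_moves: Moves the arm, as the interface text tells. Its arguments: {"type":"object","properties":{"rows":{"type":"array","items":{"type":"number"}},"grip":{"type":"number"},"grip_force":{"type":"number"}},"required":["rows"]}

```bash
mkdir -p pics; python3 - <<'E'
from station import ctrl
import cv2,numpy as np
for n in("side","top"):
    p,d=ctrl.get_image(n);cv2.imwrite(f"pics/{n}0.png",p);np.save(f"pics/{n}0.npy",d)
    m=ctrl.camera_model(n);print(n,m["mtx"].round(1).tolist(),(-m["R"].T@m["t"]).round(3),m["R"].round(3).tolist())
o=ctrl.get_obs();print(o["t"],o["tool_pos"],o["tool_rot"],ctrl.tip_extent,o["opening"])
E
```

```text
side [[377.9, 0.0, 254.8], [0.0, 377.9, 191.3], [0.0, 0.0, 1.0]] [ 0.118 -0.383  0.738] [[0.773, -0.634, 0.013], [-0.452, -0.565, -0.69], [0.445, 0.528, -0.723]]
top [[467.6, 0.0, 254.3], [0.0, 467.6, 195.4], [0.0, 0.0, 1.0]] [0.245 0.098 1.472] [[0.057, -0.998, 0.006], [-0.978, -0.057, -0.201], [0.201, 0.006, -0.98]]
0.1 [0.26923743 0.56355244 0.30273888] [-6.94313880e-01 -3.06326433e+00  2.82632766e-03] 0.0726 0.08542912499104563
```

View pics/top0.png

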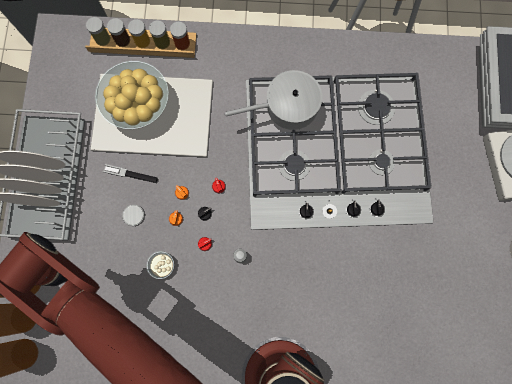

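View pics/side0.png

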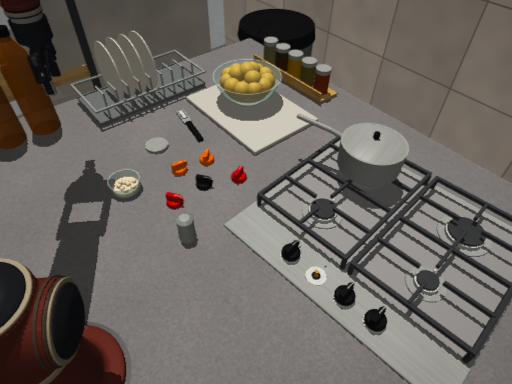

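The top view shows the black knob near (205,213) and the bare spindle near (330,211), second from left. Red and orange look-alikes lie around the knob. I'll enlarge both.

```bash
python3 - <<'E'
import cv2,numpy as np
t=cv2.imread("pics/top0.png");s=cv2.imread("pics/side0.png")
def c(im,x,y,w,h,k):return cv2.resize(im[y:y+h,x:x+w],None,fx=k,fy=k,interpolation=cv2.INTER_CUBIC)
a=c(t,190,198,32,30,12);b=c(t,298,198,64,30,12)[:, :]
a2=c(s,188,168,32,30,12);b2=c(s,280,236,64,60,6)
top=np.hstack([a,c(t,314,196,32,30,12)]);bot=np.hstack([c(s,188,168,32,20,12),c(s,300,266,32,20,12)])
cv2.imwrite("pics/crop1.png",np.vstack([top,bot]))
E
cat > h.py <<'E'
from station import ctrl
import numpy as np
def world(n,u,v,z):
    m=ctrl.camera_model(n);R=np.array(m["R"]);t=np.array(m["t"])
    c=-R.T@t;r=R.T@np.linalg.inv(m["mtx"])@[u,v,1]
    return c+r*(z-c[2])/r[2]
def pix(n,X):
    m=ctrl.camera_model(n);p=m["mtx"]@(np.array(m["R"])@X+m["t"]);return p[:2]/p[2]
E
```

```text
(no output)
```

View pics/crop1.png

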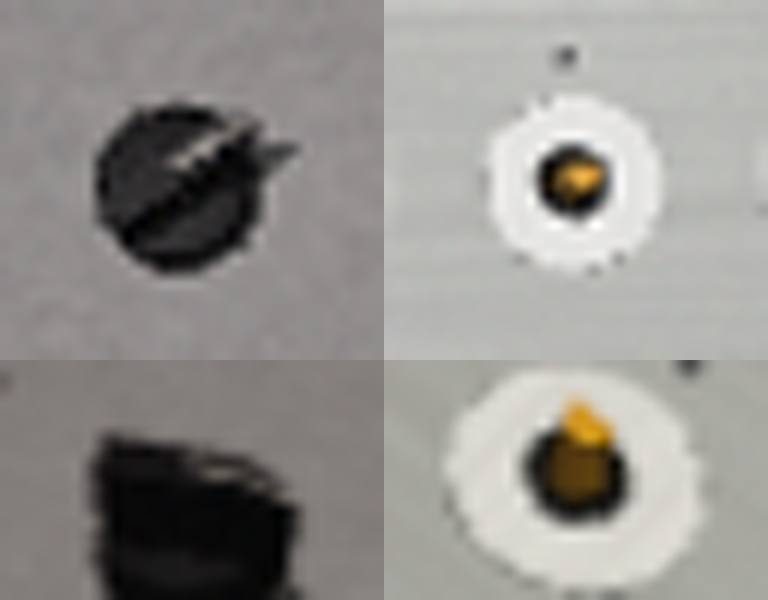

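```bash
cat > fit.py <<'E'
from h import *
import cv2
from scipy.optimize import minimize
a=np.linspace(0,2*np.pi,48,endpoint=False)
SK=np.array([[.022*np.cos(t),.022*np.sin(t),z] for t in a for z in(0,.014)])
BAR=np.array([[x,y,z] for x,y in((-.02,.006),(-.02,-.006),(.014,.006),(.014,-.006),(.0255,0)) for z in(.014,.032)])
BAR[-1,2]=.026
def sil(n,x,y,yaw,z0,u0,v0,w,h,k=8):
    im=np.zeros((h*k,w*k),np.uint8);c,s=np.cos(yaw),np.sin(yaw)
    for P in(SK,BAR):
        W=P@np.array([[c,s,0],[-s,c,0],[0,0,1]])+[x,y,z0]
        q=np.array([pix(n,X) for X in W])
        q=((q-[u0,v0]+.5)*k-.5)
        cv2.fillConvexPoly(im,cv2.convexHull(np.round(q*16).astype(np.int32)),255,shift=4)
    return cv2.resize(im,(w,h),interpolation=cv2.INTER_AREA)/255.
def fit(imgs,x,y,yaws,z0,names=("top","side")):
    obs=[]
    for n in names:
        u,v=pix(n,[x,y,z0+.014]).round().astype(int);u0,v0=u-17,v-17
        g=imgs[n][v0:v0+34,u0:u0+34].astype(float).max(2)
        bg=np.median(g);dk=40
        obs.append((n,u0,v0,np.clip((.62*bg-g)/(.62*bg-dk)+.0,0,1)))
    def cost(p):return sum(((sil(n,p[0]/1e3,p[1]/1e3,p[2]/10,z0,u0,v0,34,34)-m)**2).sum() for n,u0,v0,m in obs)
    best=None
    for yw in yaws:
        r=minimize(cost,[x*1e3,y*1e3,yw*10],method="Nelder-Mead",options=dict(initial_simplex=np.array([[x*1e3,y*1e3,yw*10],[x*1e3+4,y*1e3,yw*10],[x*1e3,y*1e3+4,yw*10],[x*1e3,y*1e3,yw*10+2]]),maxiter=150))
        if best is None or r.fun<best.fun:best=r
    return best.x/[1,1,10],best.fun
E
python3 - <<'E'
from fit import *
imgs={n:cv2.imread(f"pics/{n}0.png") for n in("top","side")}
X=world("top",204.5,213.1,.008);print("knob guess",X,world("side",204,182,.016))
for nm in(("top",),("side",),("top","side")):
    print(nm,fit(imgs,X[0],X[1],np.arange(-2.4,.9,.4),0,nm))
for u,v in((306.5,211),(354,210),(377.5,209)):
    X=world("top",u,v,.025);r=[]
    for nm in(("top",),("side",),("top","side")):print(u,nm,fit(imgs,X[0],X[1],[-.1,.1],.015,nm))
# spindle ring
for n,u,v in(("top",(575+.5)/12-.5+314,(183+.5)/12-.5+196),("side",(574.5-384)/12-.5+300,(478-360)/12-.5+266)):print("ring",n,world(n,u,v,.008))
for n,u,v in(("top",(579.5-384)/12-.5+314,(178+.5)/12-.5+196),("side",(586-384)/12-.5+300,(428-360)/12-.5+266)):print("tip",n,world(n,u,v,.029))
E
```

```text
knob guess [0.47909991 0.26088039 0.008     ] [0.4773965  0.25593054 0.016     ]Traceback (most recent call last):
  File "<stdin>", line 5, in <module>
  File "fit.py", line 26, in fit
    r=minimize(cost,[x*1e3,y*1e3,yw*10],method="Nelder-Mead",options=dict(initial_simplex=np.array([[x*1e3,y*1e3,yw*10],[x*1e3+4,y*1e3,yw*10],[x*1e3,y*1e3+4,yw*10],[x*1e3,y*1e3,yw*10+2]]),maxiter=150))
    res = _minimize_neldermead(fun, x0, args, callback, bounds=bounds,
                               **options)
    fxcc = func(xcc)
    fx = function(np.copy(x), *(wrapper_args + args))
  File "fit.py", line 23, in cost
    def cost(p):return sum(((sil(n,p[0]/1e3,p[1]/1e3,p[2]/10,z0,u0,v0,34,34)-m)**2).sum() for n,u0,v0,m in obs)
                       ~~~^^^^^^^^^^^^^^^^^^^^^^^^^^^^^^^^^^^^^^^^^^^^^^^^^^^^^^^^^^^^^^^^^^^^^^^^^^^^^^^^^^^^^
  File "fit.py", line 23, in <genexpr>
    def cost(p):return sum(((sil(n,p[0]/1e3,p[1]/1e3,p[2]/10,z0,u0,v0,34,34)-m)**2).sum() for n,u0,v0,m in obs)
                             ~~~^^^^^^^^^^^^^^^^^^^^^^^^^^^^^^^^^^^^^^^^^^^^
  File "fit.py", line 12, in sil
    q=np.array([pix(n,X) for X in W])
                ~~~^^^^^
  File "h.py", line 8, in pix
    m=ctrl.camera_model(n);p=m["mtx"]@(np.array(m["R"])@X+m["t"]);return p[:2]/p[2]
ValueError: time passes only in moves, steps and waits
```

```bash
sed -i 's/m=ctrl.camera_model(n)/m=cam(n)/; 2a from functools import lru_cache\ncam=lru_cache(None)(lambda n:{k:np.array(v) for k,v in ctrl.camera_model(n).items() if k in("mtx","R","t")})' h.py; cat > go.py <<'E'
from fit import *
imgs={n:cv2.imread(f"pics/{n}0.png") for n in("top","side")}
X=world("top",204.5,213.1,.008)
for nm in(("top",),("side",),("top","side")):
    print(nm,fit(imgs,X[0],X[1],np.arange(-2.4,.9,.4),0,nm))
for u,v in((306.5,211),(354,210),(377.5,209)):
    X=world("top",u,v,.025);r=[]
    for nm in(("top",),("side",),("top","side")):print(u,nm,fit(imgs,X[0],X[1],[-.1,.1],.015,nm))
# spindle ring
for n,u,v in(("top",(575-384+.5)/12-.5+314,(183+.5)/12-.5+196),("side",(574.5-384)/12-.5+300,(478-360)/12-.5+266)):print("ring",n,world(n,u,v,.008))
for n,u,v in(("top",(579.5-384)/12-.5+314,(178+.5)/12-.5+196),("side",(586-384)/12-.5+300,(428-360)/12-.5+266)):print("tip",n,world(n,u,v,.029))
E
python3 go.py; python3 -c "
from h import *;print(ctrl.get_obs()['t'])"
```

```text
('top',) (array([478.94158144, 260.81386316,  -1.25395272]), np.float64(18.34076106398644))
('side',) (array([478.95950723, 261.13122752,  -0.93626873]), np.float64(13.392111538379512))
('top', 'side') (array([479.03924671, 261.1149486 ,  -0.9549761 ]), np.float64(32.650915363687375))
306.5 ('top',) (array([ 5.01909646e+02, -5.90306598e+01,  1.33056034e-01]), np.float64(23.94615542466862))
306.5 ('side',) (array([ 5.01552966e+02, -5.97444825e+01,  1.15380811e-01]), np.float64(43.53795400219248))
306.5 ('top', 'side') (array([ 5.01668052e+02, -5.95102762e+01,  1.27978918e-01]), np.float64(68.35729114213373))
354 ('top',) (array([ 5.15581127e+02, -2.07722152e+02,  1.14823022e-01]), np.float64(24.805049167058762))
354 ('side',) (array([ 5.14733882e+02, -2.08910656e+02,  1.24399936e-01]), np.float64(47.559031597250666))
354 ('top', 'side') (array([ 5.15492083e+02, -2.08441515e+02,  1.28515073e-01]), np.float64(73.97795722366808))
377.5 ('top',) (array([ 5.22773762e+02, -2.83321576e+02,  1.79894551e-01]), np.float64(21.892560647227253))
377.5 ('side',) (array([ 5.22183120e+02, -2.82970049e+02,  1.76876290e-01]), np.float64(54.48484941754262))
377.5 ('top', 'side') (array([ 5.22553998e+02, -2.82934630e+02,  1.90740799e-01]), np.float64(77.11669200571463))
ring top [ 0.50951175 -0.13470508  0.008     ]
ring side [ 0.50901685 -0.13250876  0.008     ]
tip top [ 0.50709702 -0.13237587  0.029     ]
tip side [ 0.5067901  -0.13380473  0.029     ]
0.1
```

```bash
cat > plan.py <<'E'
from h import *
import sys
from scipy.spatial.transform import Rotation as Ro
def plan(x,y,z,yaw):
    o=ctrl.get_obs();R=Ro.from_rotvec(o["tool_rot"]);c,s=np.cos(yaw),np.sin(yaw)
    T=Ro.from_matrix(np.array([[c,s,0],[s,-c,0],[0,0,-1]]))
    print("t",o["t"],"pos",o["tool_pos"].round(4),"xyaw",np.arctan2(*R.as_matrix()[[1,0],0]).round(3),"F",np.round(o["contact_force"],2),"open",round(o["opening"],4),"gf",o["grip_force"],"tip",ctrl.tip_extent)
    print((R.inv().apply(np.array([x,y,z])-o["tool_pos"])/.6).round(4).tolist(),((R.inv()*T).as_rotvec()/(np.pi/2)).round(4).tolist())
if __name__=="__main__":plan(*map(float,sys.argv[1:]))
E
python3 - <<'E'
from h import *
def f(n,u,v,u0,v0):return world(n,(u+.5)/12-.5+u0,(v+.5)/12-.5+v0,.032)
for P in((f("top",172,165,190,198),f("top",245,128,190,198)),(f("side",198,100,188,168),f("side",290,130,188,168))):
    d=P[1]-P[0];print(P,np.arctan2(d[1],d[0]))
E
python3 plan.py .479 .261 .13 2.09
```

```text
(array([0.48084221, 0.26060592, 0.032     ]), array([0.49168185, 0.24241165, 0.032     ])) -1.0334915876565993
(array([0.48258098, 0.26099796, 0.032     ]), array([0.49311478, 0.24032452, 0.032     ])) -1.0995513276133586
t 0.1 pos [0.2692 0.5636 0.3027] xyaw 2.696 F [-0.02  0.15  0.45] open 0.0854 gf 0.0 tip 0.0726
[-0.5329, -0.3037, 0.2884] [-0.0012, 0.0002, 0.3857]
```

apply_moves:
  rows: [-0.533, -0.304, 0.15, 0, 0, 0.386, -0.533, -0.304, 0.15, 0, 0, 0.386, -0.533, -0.304, 0.15, 0, 0, 0.386, -0.533, -0.304, 0.15, 0, 0, 0.386, -0.533, -0.304, 0.15, 0, 0, 0.386, -0.533, -0.304, 0.15, 0, 0, 0.386, -0.533, -0.304, 0.15, 0, 0, 0.386, -0.533, -0.304, 0.15, 0, 0, 0.386, -0.533, -0.304, 0.288, 0, 0, 0.386, -0.533, -0.304, 0.288, 0, 0, 0.386, -0.533, -0.304, 0.288, 0, 0, 0.386, -0.533, -0.304, 0.288, 0, 0, 0.386, -0.533, -0.304, 0.288, 0, 0, 0.386]
  grip: 0.4

```text
t: 1.4
tool_pos: [0.4806, 0.2622, 0.1335]
tool_rot: [1.576, 2.715, 0.005]
contact_force: [0.6, -0.3, 0.1]
opening: 0.0339
grip_force: 0.0
```

```bash
python3 plan.py .480 .261 .089 2.09
```

```text
t 1.4 pos [0.4806 0.2622 0.1335] xyaw 2.09 F [ 0.64 -0.35  0.1 ] open 0.0339 gf 0.0 tip 0.0726
[-0.0012, -0.0022, 0.0742] [0.0024, 0.0004, -0.0]
```

apply_moves:
  rows: [0, 0, 0.04, 0, 0, 0, -0.001, -0.002, 0.06, 0, 0, 0, -0.001, -0.002, 0.073, 0, 0, 0, -0.001, -0.002, 0.073, 0, 0, 0, -0.001, -0.002, 0.073, 0, 0, 0]

```text
t: 1.9
tool_pos: [0.479, 0.2606, 0.088]
tool_rot: [1.577, 2.716, 0.001]
contact_force: [-0.4, 0.0, 0.5]
opening: 0.0343
grip_force: 0.0
```

```bash
python3 plan.py .480 .261 .089 2.09; python3 - <<'E'
from station import ctrl
import cv2,numpy as np
s,_=ctrl.get_image("side");t,_=ctrl.get_image("top")
c=lambda im,x,y,w,h,k:cv2.resize(im[y:y+h,x:x+w],None,fx=k,fy=k,interpolation=cv2.INTER_CUBIC)
cv2.imwrite("pics/crop2.png",np.hstack([c(s,170,140,64,64,6),c(t,175,183,64,64,6)]))
E
```

```text
t 1.9 pos [0.479  0.2606 0.088 ] xyaw 2.09 F [-0.39  0.03  0.54] open 0.0343 gf 0.0 tip 0.0726
[-0.0002, 0.0018, -0.0016] [0.0006, 0.0001, -0.0003]
```

View pics/crop2.png

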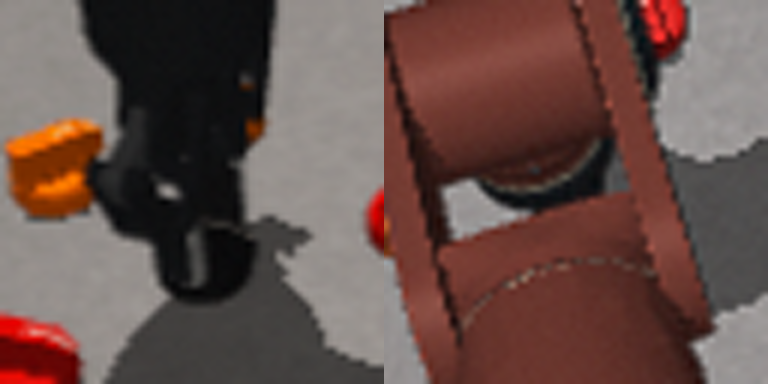

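The side crop shows the fingers straddling the knob bar (about (200,255) in the crop). The arm hides it from the top camera. I'll close gently.

apply_moves:
  rows: [0, 0, -0.001, 0, 0, 0, 0, 0, -0.001, 0, 0, 0, 0, 0, -0.001, 0, 0, 0, 0, 0, -0.001, 0, 0, 0, 0, 0, -0.001, 0, 0, 0, 0, 0, -0.001, 0, 0, 0, 0, 0, -0.001, 0, 0, 0, 0, 0, -0.001, 0, 0, 0]
  grip: 0
  grip_force: 40

```text
t: 2.8
tool_pos: [0.4793, 0.2606, 0.0888]
tool_rot: [1.577, 2.716, 0.002]
contact_force: [-0.4, -0.4, 5.2]
opening: 0.0108
grip_force: 41.3
```

```bash
python3 plan.py .480 .261 .20 2.09
```

```text
t 2.8 pos [0.4793 0.2606 0.0888] xyaw 2.089 F [-0.38 -0.38  5.18] open 0.0108 gf 41.32278263568878 tip 0.0726
[-0.0, 0.0017, -0.1853] [0.001, 0.0002, -0.0004]
```

apply_moves:
  rows: [0, 0, -0.08, 0, 0, 0, 0, 0, -0.12, 0, 0, 0, 0, 0, -0.12, 0, 0, 0]

```text
t: 3.1
tool_pos: [0.4807, 0.2611, 0.164]
tool_rot: [1.575, 2.713, 0.009]
contact_force: [0.4, 0.5, -0.0]
opening: 0.0109
grip_force: 40.5
```

```bash
python3 plan.py .5088 -.1339 .14 3.235
```

```text
t 3.1 pos [0.4807 0.2611 0.164 ] xyaw 2.09 F [ 0.45  0.46 -0.04] open 0.0109 gf 40.50289034843445 tip 0.0726
[-0.5949, -0.286, 0.0386] [0.0037, 0.0033, -0.7292]
```

apply_moves:
  rows: [-0.595, -0.286, 0, 0, 0, -0.729, -0.595, -0.286, 0, 0, 0, -0.729, -0.595, -0.286, 0, 0, 0, -0.729, -0.595, -0.286, 0, 0, 0, -0.729, -0.595, -0.286, 0, 0, 0, -0.729, -0.595, -0.286, 0, 0, 0, -0.729, -0.595, -0.286, 0, 0, 0, -0.729, -0.595, -0.286, 0, 0, 0, -0.729, -0.595, -0.286, 0, 0, 0, -0.729, -0.595, -0.286, 0.035, 0, 0, -0.729, -0.595, -0.286, 0.035, 0, 0, -0.729, -0.595, -0.286, 0.035, 0, 0, -0.729, -0.595, -0.286, 0.035, 0, 0, -0.729]

```text
t: 4.4
tool_pos: [0.5064, -0.1339, 0.1387]
tool_rot: [0.148, -3.137, -0.001]
contact_force: [0.3, 1.0, -0.5]
opening: 0.0112
grip_force: 40.5
```

```bash
python3 plan.py .5088 -.1339 .14 3.235; python3 - <<'E'
from h import *
import cv2,numpy as np
s,_=ctrl.get_image("side");t,_=ctrl.get_image("top")
cv2.imwrite("pics/side3.png",s);cv2.imwrite("pics/top3.png",t)
u,v=pix("side",[.5088,-.1339,.06]).round().astype(int);a,b=pix("top",[.5088,-.1339,.06]).round().astype(int);print(u,v,a,b)
c=lambda im,x,y,w,h,k:cv2.resize(im[y-h//2:y+h//2,x-w//2:x+w//2],None,fx=k,fy=k,interpolation=cv2.INTER_CUBIC)
cv2.imwrite("pics/crop3.png",np.hstack([c(s,u,v,50,70,8),c(t,a,b,50,70,8)]))
E
```

```text
t 4.4 pos [ 0.5064 -0.1339  0.1387] xyaw -3.047 F [ 0.34  0.96 -0.48] open 0.0112 gf 40.496392250061035 tip 0.0726
[-0.004, -0.0003, -0.0022] [0.0003, -0.0004, 0.0005]
319 263 332 208
```

View pics/crop3.png

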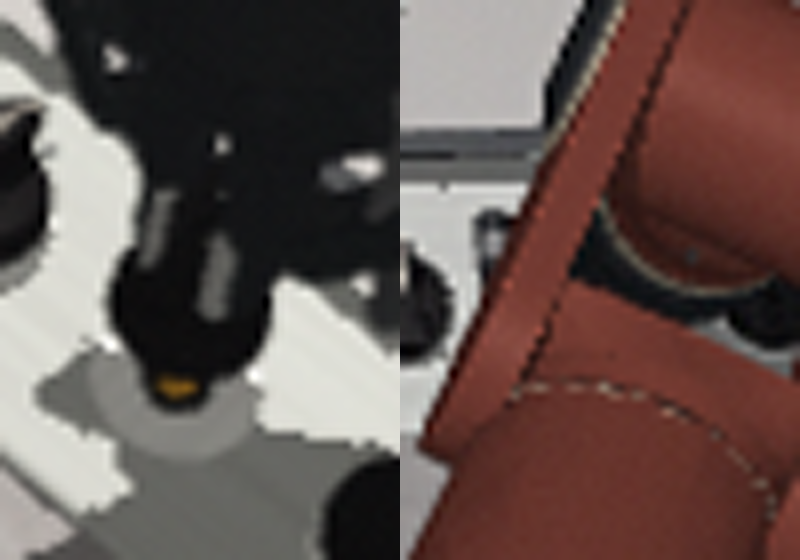

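```bash
python3 - <<'E'
from fit import *
s=cv2.imread("pics/side3.png");u0,v0=294,228
g=s.max(2)
for v in range(v0+28,v0+52):print(v,g[v,304:332])
for dx,dy in((0,0),(2,0),(0,2)):
    W=SK+[.5058+dx/1e3,-.1339+dy/1e3,.0499];q=np.array([pix("side",X) for X in W]);print(dx,dy,q[:,0].min(),q[:,0].max(),q[:,1].max())
    b=q[0::2]; print([ (c, round(float(max(b[np.abs(b[:,0]-c)<1.2][:,1],default=0)),1)) for c in(309,311,313,315,318,321,323,325)])
E
```

```text
256 [220 218 218 218 219 219 161  67  65  89  58  24  19  16  14  15  21  28
  24  23  22  22  22  22  22  22  23  22]
257 [219 219 218 218 219 219 161  66  77  95  57  23  17  16  15  20  38  60
  40  24  23  22  22  22  22  22  21  21]
258 [218 218 219 219 218 209 144  63  79  91  50  17  15  16  14  30  63  89
  59  26  22  21  23  21  22  20  20  21]
259 [219 218 217 219 211 125  28  45  82  76  37  16  17  15  14  19  64  89
  83  47  24  21  21  23  22  22  22  23]
260 [222 220 218 218 152  54  14  56  82  52  21  14  15  15  15  27  78  94
  93  58  26  23  21  22  22  25  22  22]
261 [220 222 220 213 121  12  15  36  44  26  15  15  15  14  14  36  80  93
  91  50  22  22  23  24  22  37  29  24]
262 [220 220 221 182  85  16  15  14  13  15  15  15  15  14  16  60  88  94
  77  41  22  21  22  23  42  97  87  49]
263 [218 219 221 136  29  14  14  14  15  15  16  13  14  14  16  63  89  95
  59  28  23  22  23  30 119 207 201 146]
264 [219 219 215 123  13  15  15  12  16  14  14  16  14  14  19  76  94  92
  56  27  21  21  24  48 189 220 222 225]
265 [220 219 185  91  12  13 
[... 1572 characters left out ...]
24  29  30  69 117 131
 130 131 133 134 185 217 222 220 220 222]
279 [101 102 110 125 133 134 131 130 131 116  82  67  66  80  84 117 132 130
 131 133 134 133 188 218 222 222 222 220]
0 0 306.9222931608876 328.78140323763716 275.2439298616118
[(309, 271.8), (311, 273.5), (313, 274.1), (315, 275.0), (318, 275.2), (321, 275.1), (323, 274.5), (325, 273.9)]
2 0 307.5912452766133 329.4364873561288 274.71512969977647
[(309, 270.3), (311, 272.2), (313, 273.6), (315, 274.1), (318, 274.7), (321, 274.6), (323, 274.3), (325, 273.4)]
0 2 306.25758446780776 328.07687147878175 274.5895094328598
[(309, 271.2), (311, 272.8), (313, 274.0), (315, 274.3), (318, 274.6), (321, 274.2), (323, 273.8), (325, 272.5)]
```

```bash
python3 - <<'E'
from h import *
import cv2
from scipy.optimize import least_squares
for n in("top","side"):
    im=cv2.imread(f"pics/{n}0.png").astype(np.float32).mean(2)
    u,v=pix(n,[.5088,-.1339,.008]).round().astype(int);u0,v0=u-14,v-14
    U,V=np.meshgrid(np.arange(u0,u0+29),np.arange(v0,v0+29));P=np.array([world(n,a,b,.008)[:2]*1e3 for a,b in zip(U.ravel(),V.ravel())])
    I=im[v0:v0+29,u0:u0+29].ravel();bg=np.median(I)
    def model(p):
        r=np.hypot(*(P-p[:2]).T);return r
    def res(p):
        r=model(p);sg=lambda x:1/(1+np.exp(-x/.8))
        w=(r>p[4]*1.15)
        f=bg+(p[3])*sg(p[2]-r)*w
        return np.where((r>p[4]*1.15)&(r<p[2]+8),f-I,0).clip(-25,25)
    best=min((least_squares(res,[x,y,R,35,8],x_scale=[1,1,1,10,1],diff_step=1e-3) for x in(507,509,511) for y in(-135,-133) for R in(18,21,24)),key=lambda r:r.cost)
    print(n,best.x.round(2),best.cost,bg)
    # dark hole / spindle centroid & hue mask of brass
    m=cv2.cvtColor(cv2.imread(f"pics/{n}0.png"),cv2.COLOR_BGR2HSV)[v0:v0+29,u0:u0+29];b=(m[...,1]>110);print(" brass",U[b].mean(),V[b].mean(),b.sum(),list(zip(U[b],V[b],m[...,2][b])))
    print(" pred flank", pix(n,[.5088,-.1339,.029]),pix(n,[.5088,-.1339,.008]))
E
```

```text
top [ 575.35   22.28 -263.8  4119.78    8.  ] 0.0 184.0
 brass 329.3076923076923 210.53846153846155 13 [(np.int64(329), np.int64(209), np.uint8(74)), (np.int64(330), np.int64(209), np.uint8(94)), (np.int64(328), np.int64(210), np.uint8(81)), (np.int64(329), np.int64(210), np.uint8(179)), (np.int64(330), np.int64(210), np.uint8(232)), (np.int64(331), np.int64(210), np.uint8(205)), (np.int64(327), np.int64(211), np.uint8(32)), (np.int64(328), np.int64(211), np.uint8(83)), (np.int64(329), np.int64(211), np.uint8(105)), (np.int64(330), np.int64(211), np.uint8(177)), (np.int64(331), np.int64(211), np.uint8(111)), (np.int64(329), np.int64(212), np.uint8(59)), (np.int64(330), np.int64(212), np.uint8(27))]
 pred flank [330.29102169 209.8678512 ] [329.19962904 210.99770599]
side [ 408.53 -131.69  -32.46 5165.56    8.  ] 0.0 165.0
 brass 315.8611111111111 273.77777777777777 36 [(np.int64(315), np.int64(270), np.uint8(206)), (np.int64(316), np.int64(270), np.uint8(209)), (np.int64(315), np.int64(271), np.uint8(193)), (np.int64(316), np.int64(271), np.uint8(212)), (np.int64(317), np.int64(271), 
[... 869 characters left out ...]
nt64(275), np.uint8(85)), (np.int64(316), np.int64(275), np.uint8(88)), (np.int64(317), np.int64(275), np.uint8(89)), (np.int64(318), np.int64(275), np.uint8(56)), (np.int64(313), np.int64(276), np.uint8(37)), (np.int64(314), np.int64(276), np.uint8(66)), (np.int64(315), np.int64(276), np.uint8(81)), (np.int64(316), np.int64(276), np.uint8(84)), (np.int64(317), np.int64(276), np.uint8(85)), (np.int64(318), np.int64(276), np.uint8(51)), (np.int64(315), np.int64(277), np.uint8(53)), (np.int64(316), np.int64(277), np.uint8(49)), (np.int64(317), np.int64(277), np.uint8(31))]
 pred flank [317.01527009 270.68943237] [315.75959102 275.81782885]<stdin>:12: RuntimeWarning: overflow encountered in exp
```

```bash
python3 plan.py .5099 -.1344 .121 3.235
```

```text
t 4.5 pos [ 0.5069 -0.1341  0.1394] xyaw -3.047 F [-0.72  0.13 -1.19] open 0.0105 gf 40.49976825714111 tip 0.0726
[-0.005, -0.001, 0.0307] [-0.0002, 0.0005, 0.0006]
```

apply_moves:
  rows: [-0.005, -0.001, 0.02, 0, 0, 0, -0.005, -0.001, 0.03, 0, 0, 0, -0.005, -0.001, 0.03, 0, 0, 0, -0.005, -0.001, 0.036, 0, 0, 0, -0.005, -0.001, 0.04, 0, 0, 0, -0.005, -0.001, 0.044, 0, 0, 0, -0.005, -0.001, 0.044, 0, 0, 0]

```text
t: 5.2
tool_pos: [0.5102, -0.1351, 0.1134]
tool_rot: [-0.146, 3.137, 0.001]
contact_force: [-0.9, 0.7, 6.7]
opening: 0.011
grip_force: 41.4
```

```bash
python3 plan.py .5099 -.1344 .1038 3.235; python3 - <<'E'
from h import *
for i in range(4):
    ctrl.get_image("side");o=ctrl.get_obs();print(o["tool_pos"].round(4),o["contact_force"].round(1),o["wrist_torque"].round(2))
E
```

```text
t 5.2 pos [ 0.5102 -0.1351  0.1134] xyaw -3.049 F [-0.92  0.66  6.67] open 0.011 gf 41.392139196395874 tip 0.0726
[0.0005, 0.0012, 0.0161] [0.0002, 0.0008, -0.0004]
[ 0.5102 -0.1351  0.1136] [-0.9  2.7  5.9] [0.63 0.16 0.01]
[ 0.5103 -0.1349  0.1136] [-1.5  3.2  5.8] [0.67 0.15 0.  ]
[ 0.5104 -0.1348  0.1137] [-1.1  4.   4.7] [ 0.71  0.12 -0.02]
[ 0.5104 -0.1348  0.1136] [-0.9  2.9  5.3] [0.65 0.1  0.01]
```

apply_moves:
  rows: [0.0005, 0.001, 0, 0, 0, 0, 0.001, 0.002, 0, 0, 0, 0, 0.001, 0.002, 0.003, 0, 0, 0, 0.001, 0.002, 0.003, 0, 0, 0]

```text
t: 5.8
tool_pos: [0.51, -0.1338, 0.1116]
tool_rot: [-0.145, 3.135, 0.001]
contact_force: [3.3, 3.4, 2.4]
opening: 0.0112
grip_force: 40.9
```

```bash
cat > feel.py <<'E'
from h import *
L=[]
for i in range(3):
    ctrl.get_image("side");o=ctrl.get_obs();L.append(np.r_[o["tool_pos"]*1e3,o["contact_force"],o["wrist_torque"]])
print(o["t"],np.mean(L,0).round(2))
E
python3 feel.py
```

```text
5.95 [ 510.03 -133.75  111.5     3.23    3.93    3.16    0.7    -0.75   -0.  ]
```

apply_moves:
  rows: [-0.001, 0.0015, 0, 0, 0, 0, -0.001, 0.0015, 0.003, 0, 0, 0, -0.001, 0.0015, 0.005, 0, 0, 0, -0.001, 0.0015, 0.005, 0, 0, 0]

```text
t: 6.35
tool_pos: [0.5101, -0.1332, 0.108]
tool_rot: [-0.146, 3.136, -0.001]
contact_force: [4.7, 0.4, 0.4]
opening: 0.0108
grip_force: 40.8
```

```bash
python3 feel.py
```

```text
6.5 [ 5.1009e+02 -1.3324e+02  1.0795e+02  5.5400e+00  1.6200e+00  1.9700e+00
  2.3000e-01 -9.5000e-01 -0.0000e+00]
```

apply_moves:
  rows: [-0.001, 0.0005, 0, 0, 0, 0, -0.002, 0.0005, 0.002, 0, 0, 0, -0.002, 0.0005, 0.005, 0, 0, 0, -0.002, 0.0005, 0.005, 0, 0, 0]

```text
t: 6.9
tool_pos: [0.5103, -0.1326, 0.1041]
tool_rot: [0.146, -3.138, 0.0]
contact_force: [4.3, -0.6, -1.7]
opening: 0.0108
grip_force: 40.4
```

```bash
python3 feel.py
```

```text
7.05 [ 5.1032e+02 -1.3263e+02  1.0410e+02  4.2400e+00 -1.2000e-01 -2.6600e+00
 -1.7000e-01 -8.1000e-01 -2.0000e-02]
```

apply_moves:
  rows: [-0.001, 0, 0.002, 0, 0, 0, -0.001, 0, 0.005, 0, 0, 0, -0.001, 0, 0.005, 0, 0, 0]

```text
t: 7.35
tool_pos: [0.5106, -0.1326, 0.1016]
tool_rot: [0.146, -3.136, -0.0]
contact_force: [-1.9, -0.1, 4.8]
opening: 0.0113
grip_force: 41.2
```

```bash
python3 feel.py
```

```text
7.5 [ 5.1063e+02 -1.3258e+02  1.0175e+02 -2.0600e+00  2.4000e-01  4.9000e+00
 -8.0000e-02  3.5000e-01  0.0000e+00]
```

apply_moves:
  rows: [0.0003, 0, 0.003, 0, 0, 0, 0.0003, 0, 0.006, 0, 0, 0, 0.0003, 0, 0.007, 0, 0, 0, 0.0003, 0, 0.007, 0, 0, 0]

```text
t: 7.9
tool_pos: [0.5107, -0.1326, 0.0987]
tool_rot: [0.146, -3.136, -0.001]
contact_force: [-5.4, 1.7, 11.0]
opening: 0.0109
grip_force: 42.2
```

```bash
python3 feel.py
```

```text
8.05 [ 5.1072e+02 -1.3263e+02  9.8620e+01 -4.3400e+00  5.0000e-01  1.1680e+01
  1.4000e-01  7.9000e-01  1.0000e-02]
```

apply_moves:
  rows: [0.0005, 0, 0.002, 0, 0, 0, 0.0005, 0, 0.003, 0, 0, 0, 0.0005, 0, 0.003, 0, 0, 0]

```text
t: 8.35
tool_pos: [0.5109, -0.1327, 0.0984]
tool_rot: [0.146, -3.136, -0.001]
contact_force: [-8.7, 2.4, 20.3]
opening: 0.0107
grip_force: 43.3
```

```bash
python3 feel.py; python3 - <<'E'
from h import *
import cv2
s,_=ctrl.get_image("side");u,v=315,272
cv2.imwrite("pics/crop5.png",cv2.resize(s[v-35:v+35,u-45:u+45],None,fx=8,fy=8,interpolation=cv2.INTER_CUBIC))
E
```

```text
8.5 [ 5.1086e+02 -1.3272e+02  9.8430e+01 -8.6300e+00  2.5500e+00  2.0250e+01
  4.8000e-01  1.5000e+00 -3.0000e-02]
```

View pics/crop5.png

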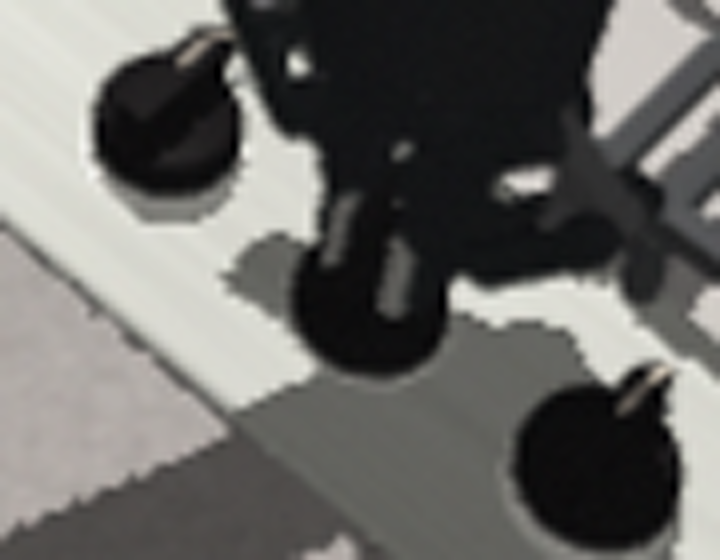

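The knob's skirt at (370,300) sits down over its white ring, while the fitted neighbours still show their rings below. The last step raised the force from 12 to 20 N for only 0.2 mm of travel, so the spindle is at its stop.

```bash
python3 -c "
from station import ctrl
print(ctrl.finish_job())"
```

```text
the job is handed in; nothing more can be done
None
```

The knob is on the bare spindle, pressed in to its stop at about 20 N with the fingers still holding it, and the job is handed in at about 8.5 s; the hand-in returned no verdict.

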